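Open the lift-and-slide hatch of a specimen curing box

TASK

Open the grey curing box: lift the blue hatch by its black handle until it is clear of its recess, feel which way it will slide (a hidden transport stop blocks one of the two ways), and slide it along its channels the free way as far as it goes, so that it stays level on its rails and the test cubes in the well are uncovered. Then let go, leaving the two jars and the crucible standing where they are.

Things in the scene. Friction and masses are not known exactly. Their poses are not given: they have to be found in the camera images.
- chest: Grey curing box, fixed to the bench, 145 (x) x 312 (y) x 73 high mm. Origin: centre of its underside on the bench; z up, y along its length = the line along which the hatch slides, x across. In its middle a well 86 (x) x 64 (y) mm, floor 6 mm up, covered at the start by the hatch. Aluminium lips 69 to 73 mm up, from 57.5 mm off the middle line outward, cover the channels on both long sides.
- recess (a point): Middle of the hatch's seat, 48 mm above the chest's origin. The recess is 8 mm deep between deck edges 57 mm either way along y (deck top 56 mm up). The seated hatch can rise 15 mm, then meets the lips: it cannot be taken out. Up at least 8 mm (best 10 to 13 mm) it can move along y. Frame as the chest's.
- riding (a point): Where the hatch's origin is when it is at riding height in the middle, 58 mm above the chest's origin. From here the hatch is free one way along y, +y or -y, for 95 mm to the end wall; the other way a transport stop hidden in the channels under the lips halts it after about 8 mm. Which way is free cannot be seen from above: feel it. Frame as the chest's.
- hatch: Blue plate 132 (x) x 110 (y) x 6 mm, 0.3 to 0.65 kg, loose but captive. Origin: centre of the plate's underside; axes as the chest's. Four slippery feet 10 mm long below it stand in notches at the start (play 2 mm). Lifted and moved 14 mm or more along y they stand on the rails: let go there it stays level and slides under 5 N of push; brought back to the middle it drops into its recess.
- hatch_bar (a point): Centre of the black handle bar, 45 mm above the hatch's origin. The bar lies along the hatch's x, 80 long, 14 wide (y), 14 high mm, on two dark posts centred 31 mm either side of the middle; 32 mm free under it. Grip it across y, or push its side along y. Frame as the hatch's.
- jar_black: White sample jar with a black lid, 63 mm wide, 90 high, stands off one end of the chest. Origin: centre of its underside.
- jar_red: White sample jar with a red lid, 57 mm wide, 76 high, stands off the other end of the chest. Origin: centre of its underside.
- crucible: White porcelain crucible, 42 mm wide, 36 high, stands behind the chest. Origin: centre of its underside.
- cube_a: Cast test cube, 40 mm, in the well under the hatch. Origin: centre of its underside.
- cube_b: The second test cube, 40 mm, darker, in the well under the hatch. Origin: centre of its underside.
There are look-alikes about, which are no part of the job. What is shaped like the jar_black but turquoise is not meant.

How it is judged:
By the outcome, as a careful person would: the job done as asked, in the order asked, and still so for the second after the job is handed in, with the robot touching nothing.
It also fails if it takes over 38 s, if anything falls off the work surface, if the arm or the gripper's body presses on something with over 40 N, if the wrist force passes 120 N, or if a joint passes its speed limit or range.

ROBOT

A 6-joint arm with a two-finger parallel gripper is mounted at the origin on a cart in front of the work surface, level with it; the furniture and walls round the work are solid. World frame = base frame: x ahead of the robot, y to its left, z up, the work surface at z = 0. Lengths are in m, angles in degrees, forces in N, time in s.
With the tool pointing down it reaches from about 0.4 to 0.825 m from the base axis. Payload 7 kg.
Tool frame: the origin (TCP) lies at the centre of the arm's flange, where the gripper is bolted on; the fingertips stand 178 mm ahead of it and the grasp point (between the pads) lies 159 mm ahead of it (r.finger_overhang is the distance from the TCP to the fingertips, in m); z points along the fingers, y is the direction in which the jaws open and shut (so a half turn about z gives the same grasp; the last joint's range is limited). The gripper opens to 88 mm and grips with 3 to 60 N. Pads are 19 mm wide; open, the fingers measure 130 mm over their backs; the gripper's body (78 mm by 193 mm) begins 47 mm behind the grasp point.
Start: joints at [-54.196, 20.546, 0.682, 0, -70.136, -16.507], TCP at [0.223, -0.637, 0.405] pointing down, gripper open.
Joint ranges: [-176.03, 176.03], [-82.01, 121.73], [-58.28, 71.71], [-173.87, 95.51], [-174.79, -0.11], [-173.66, 173.66]. Speed limits (degrees/s): [136.94, 136.94, 172.46, 180, 180, 180].

INTERFACE

Orientations are given as [roll, pitch, yaw] about the fixed x, y, z axes, in that order (R = Rz(yaw) Ry(pitch) Rx(roll)).
In Python, from plant import r gives the robot as it stands.
- The arm moves only by the tool send_rows, never from a script. Its arguments are lists of equal length, an entry for each row: "xyz": the shift along the tool's x, y, z in units of 50 mm (1.0 is 50 mm), a list of three; "angular": the turn, a rotation vector about the tool's x, y, z in units of 6 degrees (1.0 is 6 degrees), a list of three; "grip": the finger opening in mm, from 0 to 87.6. In form: {"xyz": [[x, y, z], ...], "angular": [[wx, wy, wz], ...], "grip": [grip, ...]}. A call has 1 to 8 rows; each row shifts and turns the commanded pose from where the row before left it, along the tool's axes as they then stand; what a row does not reach is not made up. A row lasts 1/10 s, in which the tool goes at most 50 mm and 8.59 degrees, less where a joint would pass 70% of its speed; a pose out of reach is approached as far as the arm can. A call is refused whole if a number of a shift passes 1 or a number of a turn 1, either way. A call with a gripper value outside its range is refused whole. The fingers move at their own pace and stop on an object; "grip_force" is the grip in N (left out, the last holds). Time passes only in rows, so rows that do not move let the fingers close. It gives the time, the measured TCP pose, the force and the opening at its end, in the units of the state.
- r.get_state(): the state, without advancing time (a new reading comes with each control period).
- r.capture(name): name is "side" or "top"; returns a dict with "img" (384x512x3 uint8, red, green, blue), "camera_matrix" (3x3 intrinsics, pixels), "D" ([k1, k2, p1, p2, k3] as OpenCV has them; the pictures are not rectified), "pose" (4x4, takes a point from camera to world coordinates). Camera axes: x right, y down, z forward; pixel columns grow to the right and rows downward; lengths in m; the calibration is good to about 2 mm. A picture is of the moment at which its call begins. There is no depth.
- r.close_job(): hands the job in, once; it reports no verdict.
Trained networks look in the newest picture that a camera, given by its name, has taken for a name from the list of things; names that differ only in an ending like _2 or _b are one class to them, and where a whole thing is asked for, a point or a joint stands for the part that bears it (a point fixed in the world has none). Each returns a list of dicts, best first, with "conf" (0 to 1); they miss things now and then, are a little off and sometimes report something else, mostly with a low value. They report only what shows in the picture. A call takes as long as a camera call. They do not tell look-alikes from the thing itself.
- r.find_in(thing, camera): "at" ([x, y, z] in m, in world coordinates, good to about 4 mm: the middle of the surface that is visible of it).
- r.mark_of(thing, camera): "at" ([x, y, z] in m, in world coordinates, good to about 4 mm: a listed point, or the origin of a listed thing).
The state is a dict: "time_s": time; "joints": joint angles; "qd": joint speeds; "joint_torque": joint torques, N m; "tcp_pos": TCP position; "eef_rot": TCP orientation; "contact_force": force on the tool from outside, world axes, zero at the start; "moment": the same for the moment, N m; "gripper_width": finger opening in m.
Only numpy, scipy, OpenCV 4.12 (cv2) and the standard library are available. Lean on these libraries where they do the work, as an engineer would, in place of code of your own. Each camera call takes 0.05 s, during which the arm holds its last target. There are 200 camera calls.

## Working session

There is one attempt and no reset: what is moved stays moved. The work goes in short steps, Python scripts to look and compute and a tool call to move; the robot and the scene stay as the last step left them, time stands still between calls to the robot, and variables do not carry over. Pictures are saved under pics/ and viewed, about 8 in all and at most 12, crops included, and the job is handed in when it is done.

Besides the shell and the picture viewer there is one more tool, called as name(argument=value, ...), one argument or row to a line, values as JSON. send_rows: Moves the arm, as the interface text tells. Its arguments: {"type":"object","properties":{"xyz":{"type":"array","items":{"type":"array","items":{"type":"number"}}},"angular":{"type":"array","items":{"type":"array","items":{"type":"number"}}},"grip":{"type":"array","items":{"type":"number"}},"grip_force":{"type":"number"}},"required":["xyz","angular","grip"]}

```bash
mkdir -p pics
python3 - <<'E'
from plant import r
import cv2,numpy as np
for c in("top","side"):
    o=r.capture(c); cv2.imwrite(f"pics/{c}0.png",o["img"][:,:,::-1])
    for t in("chest","hatch","hatch_bar","recess","riding","jar_black","jar_red","crucible"):
        print(c,t,[(np.round(d["at"],3).tolist(),round(d["conf"],2)) for d in r.mark_of(t,c)][:3])
s=r.get_state();print(s)
E
```

```text
top chest [([0.659, 0.026, -0.0], 0.22)]
top hatch [([0.526, -0.081, 0.048], 0.85)]
top hatch_bar [([0.533, -0.075, 0.09], 0.85), ([0.529, -0.079, 0.049], 0.62)]
top recess []
top riding []
top jar_black [([0.593, -0.406, 0.002], 0.94), ([0.633, -0.299, -0.002], 0.82), ([0.522, -0.289, -0.006], 0.8)]
top jar_red [([0.53, 0.144, 0.006], 0.54)]
top crucible [([0.659, 0.023, 0.0], 0.68)]
side chest [([0.531, -0.074, 0.005], 0.94)]
side hatch [([0.531, -0.076, 0.046], 0.59), ([0.532, -0.074, 0.004], 0.4)]
side hatch_bar [([0.53, -0.075, 0.091], 0.97)]
side recess [([0.532, -0.079, 0.042], 0.87)]
side riding [([0.535, -0.078, 0.058], 0.58)]
side jar_black [([0.525, -0.297, -0.003], 0.9), ([0.628, -0.297, -0.001], 0.79), ([0.42, -0.396, 0.0], 0.71)]
side jar_red [([0.537, 0.147, 0.0], 0.66)]
side crucible []
{'time_s': 0.9, 'joints': array([-5.41965703e+01,  2.05454880e+01,  6.82337478e-01, -1.48801990e-03,
       -7.01360328e+01, -1.65082903e+01]), 'qd': array([-0.14440351,  0.00983687,  0.06980215,  0.00819005,  0.08245698,
        0.01878408]), 'joint_torque': array([ 6.19733528e-04, -5.82363689e+01,  2.93294960e+01,  7.00241402e+00,
        1.24780921e-02, -5.32504899e-06]), 'tcp_pos': array([ 0.2230367 , -0.63706041,  0.40466929]), 'eef_rot': array([-1.79999615e+02,  1.57386089e-03, -1.60705366e+02]), 'contact_force': array([ 0.40220324,  0.11295377, -0.04054224]), 'moment': array([ 0.01945081, -0.04004606,  0.00080524]), 'gripper_width': 0.0877271514661773}
```

View pics/top0.png

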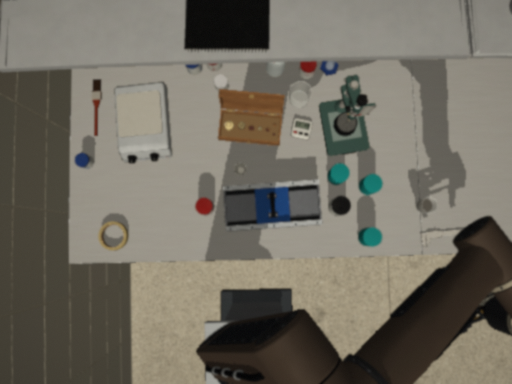

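View pics/side0.png

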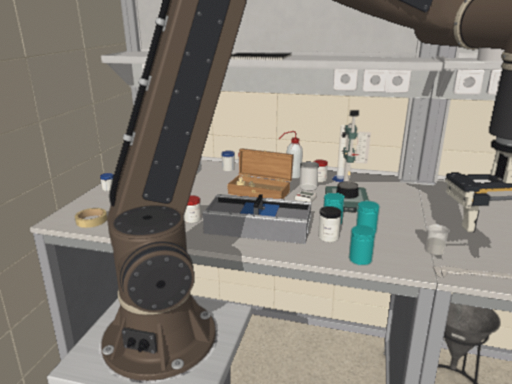

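```bash
cat > h.py <<'E'
from plant import r
import cv2,numpy as np
def rect(c,z,x0,x1,y0,y1,s=0.0006):
    """ortho image of plane z: up = +x, left = +y"""
    o=r.capture(c); P=np.linalg.inv(o["pose"])
    X,Y=np.meshgrid(np.arange(x1,x0,-s),np.arange(y1,y0,-s),indexing="ij")
    W=np.stack([X,Y,0*X+z],-1).reshape(-1,3)
    p,_=cv2.projectPoints(W,cv2.Rodrigues(P[:3,:3])[0],P[:3,3],o["camera_matrix"],np.array(o["D"],float))
    m=p.reshape(X.shape+(2,)).astype(np.float32)
    return cv2.remap(o["img"],m[...,0],m[...,1],cv2.INTER_CUBIC)[:,:,::-1].copy()
E
python3 - <<'E'
from h import *
im=rect("top",0.073,0.42,0.70,-0.30,0.17)
for y in np.arange(-.30,.17,.05): cv2.line(im,(int((.17-y)/.0006),0),(int((.17-y)/.0006),6),(0,255,0),1)
for x in np.arange(.45,.70,.05): cv2.line(im,(0,int((.7-x)/.0006)),(6,int((.7-x)/.0006)),(0,255,0),1)
cv2.imwrite("pics/rect.png",im)
E
```

```text
(no output)
```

View pics/rect.png

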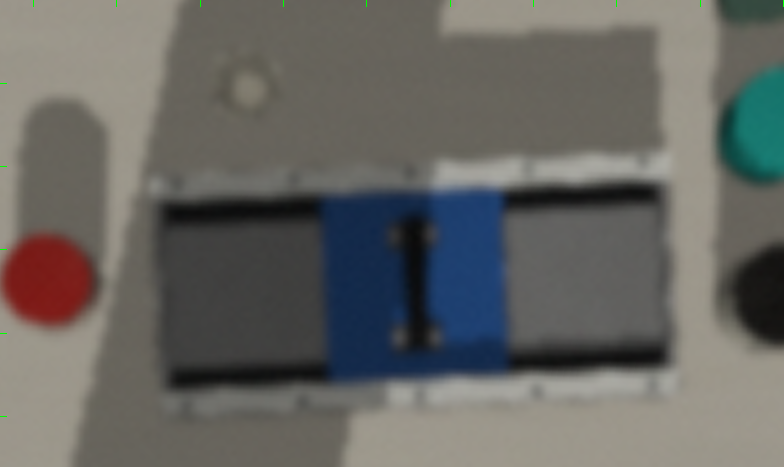

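The top view shows the chest centred at about pixel (271,204), with jar_red at (205,206) and jar_black at (341,205). The turquoise jars are around jar_black. The rectified crop gives a chest yaw of about +2.7° and a centre of about (0.531, -0.077), and the networks agree. I'm moving above it now.

send_rows(
  xyz=[
    [-0.3, 0.27, 0],
    [-0.6, 0.53, 0],
    [-0.6, 0.53, 0],
    [-0.6, 0.53, 0],
    [-0.6, 0.53, 0],
    [-0.6, 0.53, 0],
    [-0.6, 0.53, 0],
    [-0.6, 0.53, 0],
  ],
  angular=[
    [0, 0, 0],
    [0, 0, 0],
    [0, 0, 0],
    [0, 0, 0],
    [0, 0, 0],
    [0, 0, 0],
    [0, 0, 0],
    [0, 0, 0],
  ],
  grip=[60, 60, 60, 60, 60, 60, 60, 60],
)

```text
time_s: 1.75
tcp_pos: [0.3701, -0.3734, 0.4049]
eef_rot: [-180.0, 0.0, -160.7]
contact_force: [0.5, 0.3, -0.0]
gripper_width: 0.06
```

send_rows(
  xyz=[
    [-0.6, 0.53, 0],
    [-0.6, 0.53, 0],
    [-0.6, 0.53, 0],
    [-0.6, 0.53, 0],
    [-0.6, 0.53, 0],
    [-0.6, 0.53, 0],
    [-0.6, 0.53, 0],
    [-0.5, 0.5, 0],
  ],
  angular=[
    [0, 0, 0],
    [0, 0, 0],
    [0, 0, 0],
    [0, 0, 0],
    [0, 0, 0],
    [0, 0, 0],
    [0, 0, 0],
    [0, 0, 0],
  ],
  grip=[60, 60, 60, 60, 60, 60, 60, 60],
)

```text
time_s: 2.55
tcp_pos: [0.5226, -0.0968, 0.405]
eef_rot: [-180.0, 0.0, -160.7]
contact_force: [-0.3, -0.9, 0.1]
gripper_width: 0.0603
```

send_rows(
  xyz=[
    [0, 0, 0],
    [0, 0, 0],
    [0, 0, 0],
    [0, 0, 0],
    [0, 0, 0],
    [0, 0, 0],
  ],
  angular=[
    [0, 0, 0.7],
    [0, 0, 0.7],
    [0, 0, 0.7],
    [0, 0, 0.67],
    [0, 0, 0],
    [0, 0, 0],
  ],
  grip=[60, 60, 60, 60, 60, 60],
)

```text
time_s: 3.15
tcp_pos: [0.5218, -0.0986, 0.4048]
eef_rot: [180.0, 0.0, -177.2]
contact_force: [-0.2, -0.5, -0.2]
gripper_width: 0.06
```

send_rows(
  xyz=[
    [-0.1, 0.22, 0.2],
    [-0.106, 0.222, 0.5],
    [0, 0, 0.6],
    [0, 0, 0.6],
    [0, 0, 0.5],
    [0, 0, 0.4],
    [0, 0, 0.2],
    [0, 0, 0],
  ],
  angular=[
    [0, 0, 0],
    [0, 0, 0],
    [0, 0, 0],
    [0, 0, 0],
    [0, 0, 0],
    [0, 0, 0],
    [0, 0, 0],
    [0, 0, 0],
  ],
  grip=[60, 60, 60, 60, 60, 60, 60, 60],
)

```text
time_s: 3.95
tcp_pos: [0.5308, -0.0758, 0.2531]
eef_rot: [-180.0, -0.2, -177.3]
contact_force: [0.3, -0.5, -0.3]
gripper_width: 0.0598
```

Run:
```python
from h import *
print(r.get_state()["tcp_pos"])
for c in("top","side"):
    o=r.capture(c)
    for t in("hatch_bar","chest"): print(c,t,[(np.round(d["at"],3).tolist(),round(d["conf"],2)) for d in r.mark_of(t,c)][:2])
    if c=="side": cv2.imwrite("pics/s1.png",cv2.resize(o["img"][130:280,170:370,::-1],None,fx=4,fy=4,interpolation=cv2.INTER_CUBIC))
```

```text
[ 0.53076616 -0.07577606  0.25312368]
top hatch_bar [([0.532, -0.075, 0.091], 0.69)]
top chest [([0.533, -0.074, 0.093], 0.32)]
side hatch_bar [([0.534, -0.075, 0.093], 0.8), ([0.533, -0.078, 0.046], 0.49)]
side chest [([0.535, -0.074, 0.005], 0.8)]
```

View pics/s1.png

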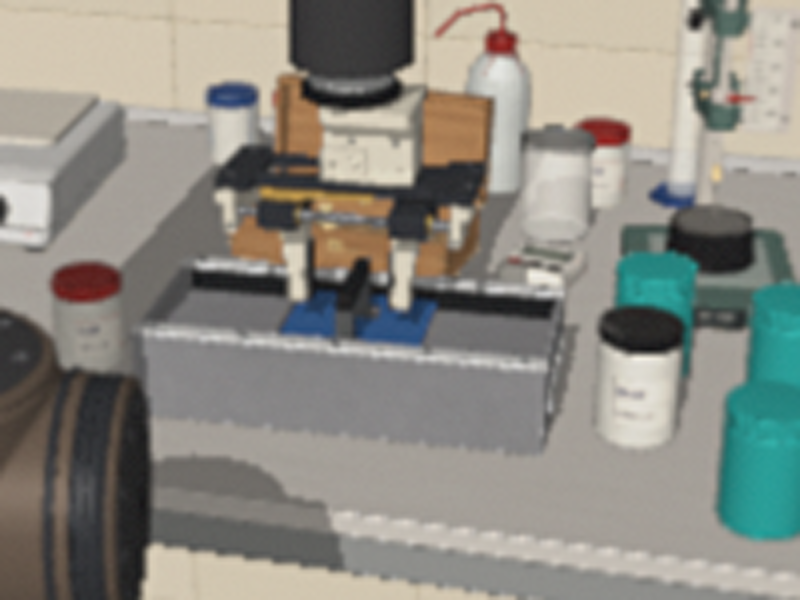

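The crop shows the fingers straddling the bar at (355,295), roughly centred. I'm closing the gripper.

send_rows(
  xyz=[
    [0, 0, 0],
    [0, 0, 0],
    [0, 0, 0],
    [0, 0, 0],
    [0, 0, 0],
    [0, 0, 0],
    [0, 0, 0],
    [0, 0, 0],
  ],
  angular=[
    [0, 0, 0],
    [0, 0, 0],
    [0, 0, 0],
    [0, 0, 0],
    [0, 0, 0],
    [0, 0, 0],
    [0, 0, 0],
    [0, 0, 0],
  ],
  grip=[40, 20, 8, 8, 8, 8, 8, 8],
  grip_force=30,
)

```text
time_s: 5.05
tcp_pos: [0.5311, -0.0761, 0.2546]
eef_rot: [-180.0, -0.0, -177.3]
contact_force: [0.0, -1.1, -0.2]
gripper_width: 0.0142
```

send_rows(
  xyz=[
    [0, 0, -0.05],
    [0, 0, -0.06],
    [0, 0, -0.06],
    [0, 0, -0.06],
    [0, 0, 0],
    [0, 0, 0],
  ],
  angular=[
    [0, 0, 0],
    [0, 0, 0],
    [0, 0, 0],
    [0, 0, 0],
    [0, 0, 0],
    [0, 0, 0],
  ],
  grip=[8, 8, 8, 8, 8, 8],
)

```text
time_s: 5.65
tcp_pos: [0.5311, -0.076, 0.2663]
eef_rot: [180.0, 0.0, -177.3]
contact_force: [0.4, 0.4, -4.5]
gripper_width: 0.014
```

send_rows(
  xyz=[
    [0, 0.05, 0],
    [0, 0.05, 0],
    [0, 0.05, 0],
    [0, 0.04, 0],
    [0, 0, 0],
  ],
  angular=[
    [0, 0, 0],
    [0, 0, 0],
    [0, 0, 0],
    [0, 0, 0],
    [0, 0, 0],
  ],
  grip=[8, 8, 8, 8, 8],
)

```text
time_s: 6.15
tcp_pos: [0.5307, -0.0678, 0.2669]
eef_rot: [-179.8, -0.0, -177.3]
contact_force: [0.6, -13.3, -0.9]
gripper_width: 0.0134
```

The hatch is blocked at +8 mm, pushing back with 13 N. Trying -y.

send_rows(
  xyz=[
    [0, -0.1, 0],
    [0, -0.1, 0],
    [0, -0.1, 0],
    [0, -0.1, 0],
    [0, -0.1, 0],
    [0, 0, 0],
  ],
  angular=[
    [0, 0, 0],
    [0, 0, 0],
    [0, 0, 0],
    [0, 0, 0],
    [0, 0, 0],
    [0, 0, 0],
  ],
  grip=[8, 8, 8, 8, 8, 8],
)

```text
time_s: 6.75
tcp_pos: [0.5318, -0.0921, 0.2661]
eef_rot: [-180.0, -0.0, -177.4]
contact_force: [1.1, 0.4, -4.1]
gripper_width: 0.0139
```

send_rows(
  xyz=[
    [0, -0.15, 0],
    [0, -0.2, 0],
    [0, -0.25, 0],
    [0, -0.25, 0],
    [0, -0.25, 0],
    [0, -0.2, 0],
    [0, -0.1, 0],
    [0, 0, 0],
  ],
  angular=[
    [0, 0, 0],
    [0, 0, 0],
    [0, 0, 0],
    [0, 0, 0],
    [0, 0, 0],
    [0, 0, 0],
    [0, 0, 0],
    [0, 0, 0],
  ],
  grip=[8, 8, 8, 8, 8, 8, 8, 8],
)

```text
time_s: 7.55
tcp_pos: [0.535, -0.1622, 0.2661]
eef_rot: [180.0, -0.0, -177.4]
contact_force: [-0.3, 0.8, -6.0]
gripper_width: 0.0138
```

send_rows(
  xyz=[
    [0, -0.05, 0],
    [0, -0.05, 0],
    [0, -0.05, 0],
    [0, 0, 0],
  ],
  angular=[
    [0, 0, 0],
    [0, 0, 0],
    [0, 0, 0],
    [0, 0, 0],
  ],
  grip=[8, 8, 8, 8],
)

```text
time_s: 7.95
tcp_pos: [0.5355, -0.1689, 0.2662]
eef_rot: [-180.0, 0.0, -177.3]
contact_force: [-0.2, 0.9, -4.4]
gripper_width: 0.0137
```

Still free after about 93 mm. A few smaller steps should find the end wall.

send_rows(
  xyz=[
    [0, -0.04, 0],
    [0, -0.04, 0],
    [0, 0, 0],
  ],
  angular=[
    [0, 0, 0],
    [0, 0, 0],
    [0, 0, 0],
  ],
  grip=[8, 8, 8],
)

```text
time_s: 8.25
tcp_pos: [0.5357, -0.1726, 0.2662]
eef_rot: [180.0, 0.0, -177.3]
contact_force: [-0.6, 4.3, -3.2]
gripper_width: 0.0136
```

send_rows(
  xyz=[
    [0, -0.03, 0],
    [0, 0, 0],
    [0, 0, 0.02],
    [0, 0, 0.01],
    [0, 0, 0],
  ],
  angular=[
    [0, 0, 0],
    [0, 0, 0],
    [0, 0, 0],
    [0, 0, 0],
    [0, 0, 0],
  ],
  grip=[8, 8, 8, 8, 8],
)

```text
time_s: 8.75
tcp_pos: [0.5358, -0.1729, 0.2652]
eef_rot: [179.9, 0.1, -177.3]
contact_force: [-1.6, 12.9, 3.0]
gripper_width: 0.0136
```

send_rows(
  xyz=[
    [0, 0.02, 0],
    [0, 0, 0],
    [0, 0, 0],
    [0, 0, 0],
    [0, 0, 0],
    [0, 0, 0],
    [0, 0, 0],
  ],
  angular=[
    [0, 0, 0],
    [0, 0, 0],
    [0, 0, 0],
    [0, 0, 0],
    [0, 0, 0],
    [0, 0, 0],
    [0, 0, 0],
  ],
  grip=[8, 20, 30, 45, 60, 60, 60],
)

```text
time_s: 9.45
tcp_pos: [0.5357, -0.1735, 0.2647]
eef_rot: [-180.0, 0.0, -177.3]
contact_force: [-0.8, 0.0, 0.3]
gripper_width: 0.0545
```

send_rows(
  xyz=[
    [0, 0, -0.2],
    [0, 0, -0.4],
    [0, 0, -0.6],
    [0, 0, -0.6],
    [0, 0, -0.6],
    [0, 0, -0.4],
    [0, 0, -0.2],
    [0, 0, 0],
  ],
  angular=[
    [0, 0, 0],
    [0, 0, 0],
    [0, 0, 0],
    [0, 0, 0],
    [0, 0, 0],
    [0, 0, 0],
    [0, 0, 0],
    [0, 0, 0],
  ],
  grip=[60, 60, 60, 60, 60, 60, 60, 60],
)

```text
time_s: 10.25
tcp_pos: [0.5358, -0.1734, 0.4163]
eef_rot: [-180.0, 0.2, -177.3]
contact_force: [0.3, 0.5, 0.1]
gripper_width: 0.06
```

Run:
```python
from h import *
for c in("top","side"):
    o=r.capture(c)
    for t in("hatch_bar","hatch","cube_a","jar_black","jar_red","crucible"): print(c,t,[(np.round(d["at"],3).tolist(),round(d["conf"],2)) for d in r.mark_of(t,c)][:3])
    if c=="side": cv2.imwrite("pics/s2.png",cv2.resize(o["img"][130:280,170:370,::-1],None,fx=4,fy=4,interpolation=cv2.INTER_CUBIC))
cv2.imwrite("pics/rect2.png",rect("top",0.073,0.42,0.70,-0.30,0.17))
```

```text
top hatch_bar [([0.537, -0.172, 0.099], 0.56)]
top hatch [([0.533, -0.174, 0.055], 0.6)]
top cube_a [([0.514, -0.081, 0.01], 0.5)]
top jar_black [([0.592, -0.399, 0.002], 0.82), ([0.425, -0.393, -0.0], 0.65), ([0.521, -0.294, -0.005], 0.57)]
top jar_red [([0.531, 0.145, 0.004], 0.44)]
top crucible [([0.66, 0.028, 0.003], 0.5)]
side hatch_bar [([0.537, -0.17, 0.106], 0.77)]
side hatch [([0.534, -0.17, 0.061], 0.6)]
side cube_a [([0.555, -0.082, 0.007], 0.4)]
side jar_black [([0.422, -0.394, 0.001], 0.92), ([0.528, -0.293, -0.003], 0.74), ([0.593, -0.398, 0.004], 0.7)]
side jar_red [([0.538, 0.147, 0.002], 0.86)]
side crucible []
```

View pics/s2.png

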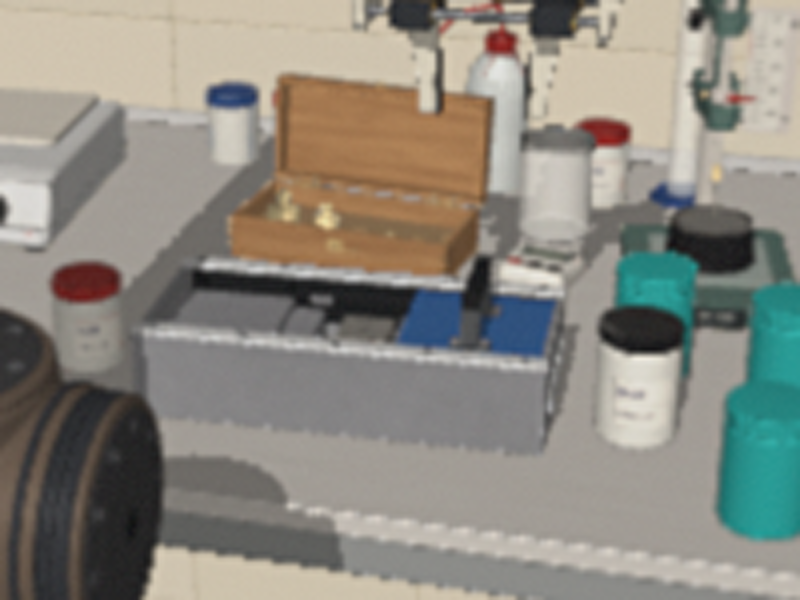

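View pics/rect2.png

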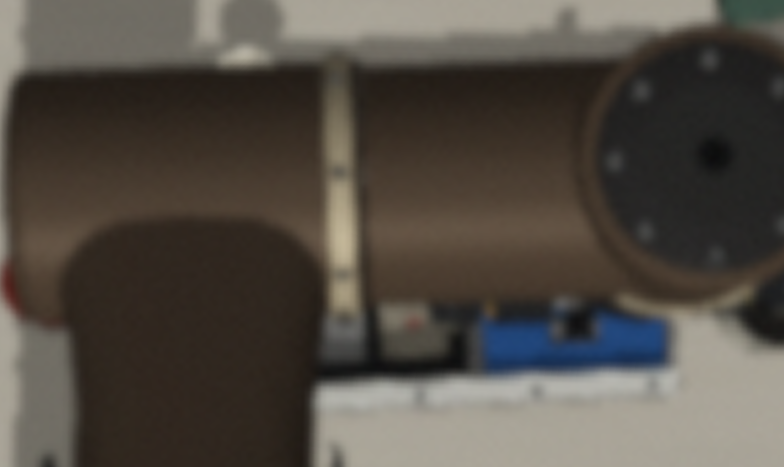

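The side crop shows the hatch against the right-hand end wall at (480,320), with the well open around (330,320) and the jars unmoved. In the top view the arm hides much of the chest, but it shows the hatch at the end and a cube uncovered at (415,325). Handing in.

```bash
python3 -c "
from plant import r
print(r.get_state()['contact_force']);print(r.close_job())"
```

```text
[ 0.41348205  0.68224715 -0.16604399]
the job is handed in; nothing more can be done
None
```

The curing box is open and the job is handed in, at about 10.5 s on the robot's clock. I lifted the hatch about 11 mm by its handle. Pushing toward +y met the stop after about 8 mm (13 N), so I slid it the other way. It went about 96 mm along -y until the end wall pushed back with 13 N, then I set it on its rails, let go and raised the gripper clear.

**Last checks:**
- **Hatch:** the networks put its origin at about (0.533, -0.172), 55 to 61 mm up, which matches the 58 mm riding height. It looks level in the side picture.
- **Cubes and well:** both cameras showed the well open. The networks reported a cube from each view, at different spots in the well.
- **Jars and crucible:** jar_black, jar_red and the crucible read the same as at the start, to within about 6 mm of network noise. The crucible was only found from the top camera, both before and after.
- **Gripper:** the wrist force reads about 0 N, so the robot is touching nothing.

No check failed. The arm hid much of the chest in the last top picture, so the level and well checks rest mainly on the side view.

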